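# Fit the drain elbow over its beaker

## Robot

A 6-joint arm with a two-finger parallel gripper is mounted at the origin on a cart in front of the work surface, level with it; the furniture and walls round the work are solid. World frame = base frame: x ahead of the robot, y to its left, z up, the work surface at z = 0. Lengths are in mm, angles in rad, forces in N, time in s.
With the tool pointing down it reaches from about 275 to 775 mm from the base axis. Payload 14.6 kg.
Tool frame: the origin (TCP) lies midway between the tips of the shut fingers; the grasp point (between the pads) lies 19 mm behind it (bot.grasp_offset is the z of the grasp point in the tool frame, in mm); z points along the fingers, x is the direction in which the jaws open and shut, and the axes are right-handed (so a half turn about z gives the same grasp; the last joint's range is limited). The gripper opens to 85 mm and grips with 20 to 120 N. Pads are 22 mm wide; open, the fingers measure 114 mm over their backs; the gripper's body (76 mm by 85 mm) begins 54 mm behind the grasp point. The pads swing forward as they close: fully open they stand 13 mm farther back than shut.
Start: joints at [-1.41, 0.263, -0.048, 1.259, 0, 1.415], TCP at [163.047, -499.043, 231.278] pointing down, gripper open.
Joint ranges: [-2.65, 2.65], [-0.89, 1.7], [-1.18, 1.37], [-2.13, 2.11], [-1.35, 1.29], [-3.14, 3.14]. Speed limits (rad/s): [1.89, 1.89, 2.57, 2.79, 3.14, 3.14].

## Interface

Orientations are given as a rotation vector (axis times angle).
In Python, from station import bot, viewer gives the robot as it stands. The module is installed in compiled form; this text tells all that it offers.
- The arm moves only by the shell command python3 -m handwheel 'ROWS' [FORCE]. ROWS is JSON, a list that holds one entry, the list of rows, each a list of 5 numbers: the closure, from -1 (fully open) to 1 (shut), so that 0 is half open, then the shift along the tool's x, y, z in m, then the turn about the tool's z in degrees. A call has 1 to 10 rows; each row is the pose to reach, as a shift and turn from the pose commanded when the call began, along the tool's axes at that moment; what a row does not reach only later rows make up. A row lasts 1/8 s, in which the tool goes at most 62.5 mm and 10.7 degrees, less where a joint would pass 70% of its speed; a pose out of reach is approached as far as the arm can. A call with a gripper value outside its range is refused whole. The fingers move at their own pace and stop on an object; FORCE is the grip in N (left out, the last holds). Time passes only in rows, so rows that repeat a pose let the fingers close. It gives the time, the measured TCP pose, the force and the opening at its end, in the units of the state.
- bot.sense(): the state, without advancing time (a new reading comes with each control period).
- viewer.read_camera(name): name is "side" or "top"; returns a dict with "color" (420x560x3 uint8, red, green, blue), "depth" (420x560 float32, mm along the optical axis (not along the pixel's ray), 0 where there is no reading), "fx", "fy", "cx", "cy" (pixels), "k1" (the pictures are not rectified: a ray, as slopes to the right and down, at radius r is drawn at 1 + k1 r^2 times it, then the intrinsics apply), "R" (3x3) and "t" (3): a world point X has camera coordinates R X + t. Camera axes: x right, y down, z forward; pixel columns grow to the right and rows downward; lengths in mm; the calibration is good to about 2 mm. A picture is of the moment at which its call begins.
- bot.hand_in(): hands the job in, once; it reports no verdict.
The state is a dict: "t": time; "joint_positions": joint angles; "joint_vel": joint speeds; "joint_torque": joint torques, N m; "tcp_pos": TCP position; "ee_rot": TCP orientation; "contact_force": force on the tool from outside, world axes, zero at the start; "ft_torque": the same for the moment, N m; "opening": opening from 0.0 (shut) to 1.0 (fully open).
Only numpy, scipy, OpenCV 4.12 (cv2) and the standard library are available. Lean on these libraries where they do the work, as an engineer would, in place of code of your own. Each camera call takes 0.05 s, during which the arm holds its last target. There are 200 camera calls.

## Task

Stand the beaker upright on the round plate of the drain stand, and screw the steel elbow further down its threaded stub (clockwise seen from above, less than one turn) until its outlet first comes in line with the raised arrow, over the middle of the beaker. Leave the elbow there and the beaker at rest under it, and do not disturb the round black pot or the timer.

Things in the scene. Friction and masses are not known exactly. Their poses are not given: they have to be found in the camera images.
- beaker_mid (a point): Clear glass beaker, open, whitish in its lower part, loose on the worktop to the left of the stand: 53 mm across, 69 mm high, about 55 g. The point is at its centre, half-way up (34.5 mm above its underside); z is its upright axis. It can be gripped across the outside of its wall.
- plate (a point): Round plate of the drain stand on which the beaker belongs: the point is the centre of its floor, 8 mm above the worktop; flat floor 66 mm across inside a low rim (4 mm wide, 4 mm above the floor). The plate lies 100 mm from the stub's axis, beyond a raised steel arrow on the grey tongue that joins it to the stand: the arrow (the mark) points from the stub to this point. The stand is fixed; its x axis runs from stub to plate centre.
- stub_axis (a point): Point on the upright axis of the stand's column and threaded stub, 135 mm above the worktop: the height of the centre line of the elbow's arm when it is screwed down to the mark (the arm stands 1.3 mm higher for each rad that remains to be turned, 8 mm a turn). Foot 80 mm across, column 32 mm across up to 85 mm.
- outlet (a point): Centre of the outlet opening of the steel elbow. The elbow has a six-sided nut (42 mm across, 20 mm high) on the stub, then a bend into a level round arm 24 mm thick (straight from 22 to 84 mm from the axis), which turns down at the end into the outlet, 29 mm across, 100 mm from the axis. The opening looks down and lies 30 mm below the arm's centre line. The arm's top is 12 mm above its centre line. The elbow can be gripped or pushed sideways by the arm.
- elbow (a joint): Angle of the elbow about the stub, rad: 0 when the outlet is in line with the arrow and the thread is down; positive values are what remains to be screwed down, clockwise seen from above (starts between 2.4 and 4.4). The thread stops it at -0.5 and at 5.2. It turns stiffly (about 0.12 N m, that is 2 N at 60 mm from the axis) and stays where it is left.
- pot_mid (a point): Low round black pot with lid, 64 mm across, 25 mm high, behind the tool tray at the right, beside the flat case: leave alone. Point at its centre.
- timer_mid (a point): White bench timer, 62 x 62 x 21 mm, lying near the front edge at the left: leave alone. Point at its centre.
Mind the look-alikes: they are no part of the job. Of the things that look like the part that bears beaker_mid, the larger one is meant.

How it is judged:
By the outcome, as a careful person would: the job done as asked, in the order asked, and still so for the second after the job is handed in, with the robot touching nothing.
It also fails if it takes over 58 s, if anything falls off the work surface, if the arm or the gripper's body presses on something with over 40 N, if the wrist force passes 120 N, or if a joint passes its speed limit or range.

## Working session

There is one attempt and no reset: what is moved stays moved. The work goes in short steps, Python scripts to look and compute and a shell command to move; the robot and the scene stay as the last step left them, time stands still between calls to the robot, and variables do not carry over. Pictures are saved under pics/ and viewed, about 8 in all and at most 12, crops included, and the job is handed in when it is done.

```bash
mkdir -p pics; cat > h.py <<'E'
import numpy as np, cv2
from station import bot, viewer
def cam(n): return viewer.read_camera(n)
def save(c,name): cv2.imwrite('pics/'+name,c['color'][:,:,::-1])
def ray(c,u,v):
    d=np.array([(u-c['cx'])/c['fx'],(v-c['cy'])/c['fy']]); s=d.copy()
    for _ in range(20): s=d/(1+c['k1']*(s@s))
    R=np.array(c['R']); t=np.array(c['t'])
    return -R.T@t, R.T@np.array([s[0],s[1],1.])
def onplane(c,u,v,z):
    o,d=ray(c,u,v); return o+d*(z-o[2])/d[2]
def atdepth(c,u,v):
    o,d=ray(c,u,v); return o+d*c['depth'][int(round(v)),int(round(u))]
def proj(c,X):
    p=np.array(c['R'])@np.array(X,float)+np.array(c['t']); s=p[:2]/p[2]; s=s*(1+c['k1']*(s@s))
    return s[0]*c['fx']+c['cx'], s[1]*c['fy']+c['cy']
E
python3 - <<'E'
from h import *
a=cam('top');b=cam('side');save(a,'top0.png');save(b,'side0.png')
for c in(a,b): print(c['fx'],c['k1'],ray(c,280,210))
print(bot.sense())
E
```

```text
439.881372310052 -0.11147847438807049 (array([ 406.46204782, -184.4970128 , 1338.36686044]), array([ 0.06127144, -0.03689769, -0.99756843]))
405.4053258877313 -0.012422348082516299 (array([394.40955345, 525.23626134, 752.0354772 ]), array([ 0.10789486, -0.74488894, -0.65869384]))
{'t': 0.1, 'joint_positions': array([-1.41026455e+00,  2.63506674e-01, -4.88888139e-02,  1.25941675e+00,
       -4.00545324e-06,  1.41552933e+00]), 'joint_vel': array([ 0.00131436, -0.00192247,  0.00090117,  0.00125898, -0.00039764,
       -0.00042718]), 'joint_torque': array([ 2.76532628e-03, -6.38575888e+01,  3.85064793e+01,  9.95063048e-03,
       -2.00059440e-04, -1.21283225e-05]), 'tcp_pos': array([ 163.02063491, -498.77469827,  230.85118863]), 'ee_rot': array([-2.54253690e+00,  1.84407861e+00,  1.13553558e-03]), 'contact_force': array([ 0.15439958, -0.01227264,  0.60775841]), 'ft_torque': array([-0.00034591,  0.00772639, -0.00736783]), 'opening': 0.9979899189792841}
```

View pics/top0.png

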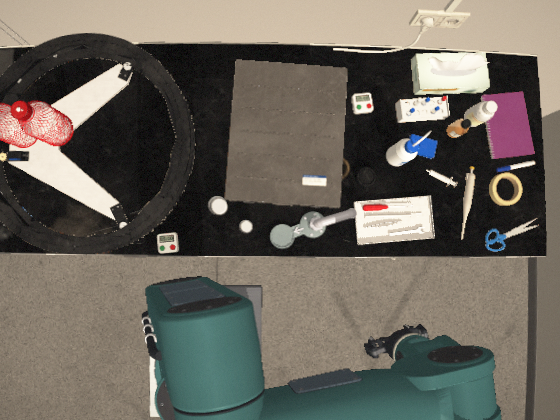

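View pics/side0.png

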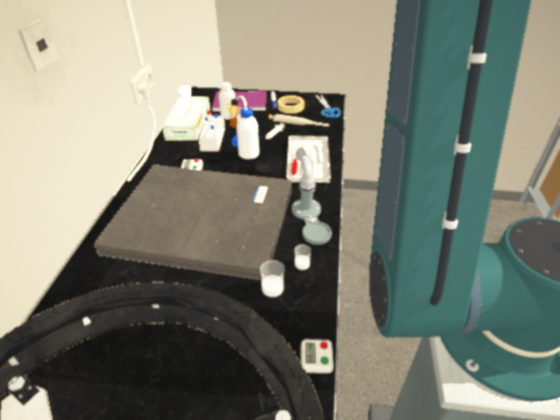

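Seen so far:
- **Top view:** larger beaker at about (218,205), smaller look-alike at (246,227). Stub at about (312,224), plate at (283,235), and the arm points right towards the tray. The timer to leave alone is at (168,243), with a second timer at (362,103). The black pot is at (365,174).
- **Side view:** larger beaker at (272,279), smaller one at (302,257). Plate at (317,233).

The larger beaker is the one I want. Next I'll measure and take a close crop.

```bash
python3 - <<'E'
from h import *
a=cam('top');b=cam('side')
ca=cv2.resize(a['color'][185:265,150:390],(780,260),interpolation=cv2.INTER_CUBIC)
cb=cv2.resize(b['color'][140:310,240:370],(252,330),interpolation=cv2.INTER_CUBIC)
cb2=cv2.resize(b['color'][140:240,270:350],(264,330),interpolation=cv2.INTER_CUBIC)
im=np.zeros((595,800,3),np.uint8); im[:260,:780]=ca; im[262:592,:252]=cb; im[262:592,260:524]=cb2
cv2.imwrite('pics/c0.png',im[:,:,::-1])
print('beaker top', onplane(a,218,205,69), 'small',onplane(a,246,227,40))
print('plate',onplane(a,283,235,8),'stub',onplane(a,312,223,147))
for n,u,v in[('plate',283,236),('outlet',350,214),('case',280,150),('pot',365,174),('beak',218,205),('timer',168,243),('tray',410,235)]: print(n,atdepth(a,u,v).round(1))
E
```

```text
beaker top [497.21985243 -52.03996583  69.        ] small [ 435.04039179 -132.57892718   40.        ]
plate [ 412.54229617 -243.33029681    8.        ] stub [ 445.07318826 -315.82793814  147.        ]
plate [ 409.5 -243.3    9.1]
outlet [ 470.2 -418.9  152.7]
case [ 664.5 -231.    47.2]
pot [ 599.9 -492.    19.8]
beak [500.6 -47.2  22.4]
timer [385.2 102.5  15.6]
tray [ 415.  -636.6    2.1]
```

View pics/c0.png

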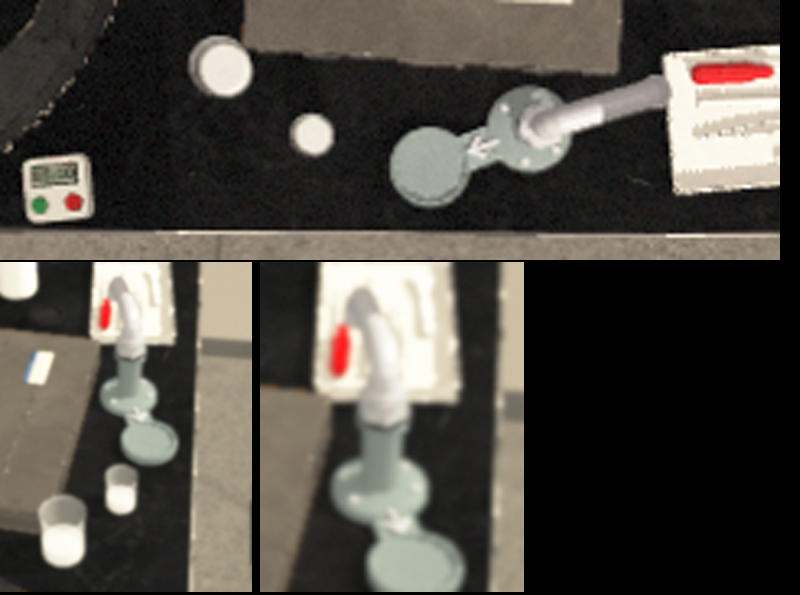

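The crop confirms it: the big beaker's white base is at top-view (219,205.5), plate at (282,236), foot at (312,224), with the arrow between them pointing to the plate. The elbow arm points to about (355,211). Next I'll fit circles for accuracy.

```bash
python3 - <<'E'
from h import *
from scipy.optimize import least_squares
def circ(P):
    r=least_squares(lambda p:np.hypot(P[:,0]-p[0],P[:,1]-p[1])-p[2],[*P.mean(0),30],loss='soft_l1',f_scale=2.); return r.x.round(1), np.abs(r.fun).mean().round(2)
a=cam('top');b=cam('side')
def blob(c,box,f,seed,z):
    x0,y0,x1,y1=box; im=c['color'].astype(int)
    big=cv2.resize(c['color'][y0:y1,x0:x1],None,fx=4,fy=4,interpolation=cv2.INTER_CUBIC).astype(int)
    m=f(big).astype(np.uint8); n,l=cv2.connectedComponents(m)
    s=l[int((seed[1]-y0)*4),int((seed[0]-x0)*4)]
    if not s: return None
    cn=max(cv2.findContours((l==s).astype(np.uint8),0,1)[0],key=len)[:,0]
    uv=(cn+.5)/4-.5+[x0,y0]
    return uv, np.array([onplane(c,u,v,z)[:2] for u,v in uv])
for thr in(120,150,180):
  w=lambda B:B.min(2)>thr
  for z in(2,22,): uv,P=blob(a,(195,185,240,225),w,(219,205),z); print('bk top',thr,z,circ(P))
  uv,P=blob(b,(245,250,295,305),w,(272,287),0); print('side white bbox',uv.min(0),uv.max(0)); u=(uv[:,0].min()+uv[:,0].max())/2; print('bottom', onplane(b,u,uv[:,1].max(),0),)
  print(a['color'][205,205:232].min(1)) if thr==120 else 0
g=lambda B:(B.max(2)>75)
uv,P=blob(a,(260,205,330,255),g,(283,237),12)
# plate part: points left of col 292 ; foot: cols 300..326
pl=P[uv[:,0]<290]; print('plate',circ(pl))
c=circ(pl)[0]
for z in(6,8,12):
  F=np.array([onplane(a,u,v,z)[:2] for u,v in uv if u>303]); print('foot',z,circ(F))
# arm axis from depth
D=a['depth']; Q=np.array([[*atdepth(a,u,v)] for v in range(200,232) for u in range(305,365) if D[v,u]>0]); Q=Q[Q[:,2]>128]
print(len(Q),Q[:,2].max(),np.percentile(Q[:,2],[50,90,97]))
A=Q[Q[:,2]>150] if (Q[:,2]>150).sum()>40 else Q
print('arm pts',A.mean(0),cv2.fitLine(A[:,:2].astype(np.float32),2,0,.01,.01).ravel(), A[:,1].min(),A[:,1].max())
print(proj(a,[435,-330,0]))
# tallest things between the robot and the work: obstacle check
t=blob(a,(155,230,182,256),lambda B:B.min(2)>110,(161,237),21)
if t: print('timer',circ(t[1]))
E
```

```text
bk top 120 2 (array([501.9, -45.8,  26.8]), np.float64(2.0))
bk top 120 22 (array([500.5, -47.9,  26.4]), np.float64(1.97))
side white bbox [259.125 259.625] [283.125 296.375]
bottom [497.09199859 -29.09333243   0.        ]
[ 18  14  35  93 120  95 145 205 218 218 222 221 221 221 220 221 219 219
 220 219 227 203 112  22  20  27  24]
bk top 150 2 (array([499.5, -47.9,  23.8]), np.float64(0.48))
bk top 150 22 (array([498.1, -49.9,  23.5]), np.float64(0.47))
side white bbox [259.875 260.875] [282.875 295.875]
bottom [ 4.96741846e+02 -3.05304516e+01 -1.13686838e-13]
bk top 180 2 (array([499.2, -48.1,  22.7]), np.float64(0.46))
bk top 180 22 (array([497.8, -50.2,  22.3]), np.float64(0.45))
side white bbox [261.875 273.625] [282.375 295.625]
bottom [495.16367526 -31.4369026    0.        ]
plate (array([ 409.7, -239.6,   37.2]), np.float64(0.26))
foot 6 (array([ 446.1, -336.4,   40.9]), np.float64(3.39))
foot 8 (array([ 446.1, -336.2,   40.8]), np.float64(3.38))
foot 12 (array([ 446. , -335.7,   40.7]), np.float64(3.37))
365 154.98998914075855 [147.67420305 151.93657447 153.4845871 ]
arm pts [ 461.7946062  -382.21687849  151.75587597] [ 2.7840316e-01 -9.6046430e-01  4.6179462e+02 -3.8221689e+02] -424.9300467763286 -337.2277565907925
(np.float64(311.3191978168508), np.float64(227.85685638507817))
```

```bash
cat >> h.py <<'E'
from scipy.spatial.transform import Rotation as Ro
def togo(X,yaw):
    s=bot.sense(); R=Ro.from_rotvec(s['ee_rot']).as_matrix(); y=np.degrees(np.arctan2(R[1,0],R[0,0]))
    t=-((yaw-y+180)%360-180)
    print('tcp',s['tcp_pos'].round(1),'yaw',y.round(1),'j6',np.degrees(s['joint_positions'][5]).round(1),'shift',(R.T@(np.array(X)-s['tcp_pos'])).round(1),'turn',round(t,1),'F',s['contact_force'].round(1),'op',round(s['opening'],3),'t',s['t'])
E
python3 - <<'E'
from h import *
a=cam('top')
print('corner', onplane(a,225.4,200.4,47), onplane(a,225.4,206,47))
print('rim left/right', onplane(a,207.8,205,69),onplane(a,226.7,205,69),onplane(a,226.7,205,0), 'up/down')
print(a['color'][190:222,218].min(1))
togo([499,-50,180],45)
E
```

```text
corner [512.56731276 -71.320435    47.        ] [496.04859321 -71.56746324  47.        ]
rim left/right [496.9455769 -22.5056255  69.       ] [497.45518712 -77.20809571  69.        ] [502.40137471 -71.37610536   0.        ] up/down
[ 19  12  15  22  16  23 139 136 159 220 226 221 220 222 221 220 219 220
 220 220 220 218 219 217 121  47  22  18  25  26  19  19]
tcp [ 163.  -499.   231.1] yaw -71.9 j6 81.1 shift [-322.4 -458.8   51.3] turn -116.9 F [-0.  -0.2 -0.2] op 0.998 t 0.35
```

```bash
python3 -m handwheel '[[[-1,-0.036,-0.051,0,-10],[-1,-0.072,-0.102,0,-20],[-1,-0.108,-0.153,0,-30],[-1,-0.144,-0.204,0,-40],[-1,-0.180,-0.255,0,-50],[-1,-0.216,-0.306,0.01,-60],[-1,-0.252,-0.357,0.02,-70],[-1,-0.288,-0.408,0.035,-80],[-1,-0.322,-0.459,0.05,-90],[-1,-0.322,-0.459,0.05,-100]]]' 30; python3 - <<'E'
from h import *
togo([499,-50,19],32)
E
```

```text
t: 1.6
tcp_pos: [500.5, -47.3, 180.1]
ee_rot: [-3.043, -0.778, 0.002]
contact_force: [-0.2, 0.0, 1.1]
opening: 0.999
tcp [500.5 -47.3 180.1] yaw 28.7 j6 46.6 shift [ -2.5   1.9 161.1] turn -3.3 F [-0.2  0.   1.1] op 0.999 t 1.6
```

```bash
python3 -m handwheel '[[[-1,-0.001,0.001,0.03,-3],[-1,-0.001,0.001,0.06,-3],[-1,-0.001,0.001,0.09,-3],[-1,-0.001,0.001,0.12,-3],[-1,-0.001,0.001,0.14,-3],[-1,-0.001,0.001,0.15,-3],[-1,-0.001,0.001,0.16,-3],[-1,-0.001,0.001,0.161,-3],[-1,-0.001,0.001,0.161,-3]]]'; python3 - <<'E'
from h import *
togo([499,-50,19],32)
save(cam('top'),'t1.png');b=cam('side')
cv2.imwrite('pics/s1.png',cv2.resize(b['color'][150:330,200:380],(600,600),interpolation=2)[:,:,::-1])
E
```

```text
t: 2.72
tcp_pos: [499.2, -51.8, 20.7]
ee_rot: [3.026, 0.842, 0.001]
contact_force: [-0.4, -0.2, -0.3]
opening: 0.999
tcp [499.2 -51.8  20.7] yaw 31.1 j6 43.7 shift [ 0.7 -1.7  1.7] turn -0.9 F [-0.4 -0.2 -0.3] op 0.999 t 2.725
```

View pics/s1.png

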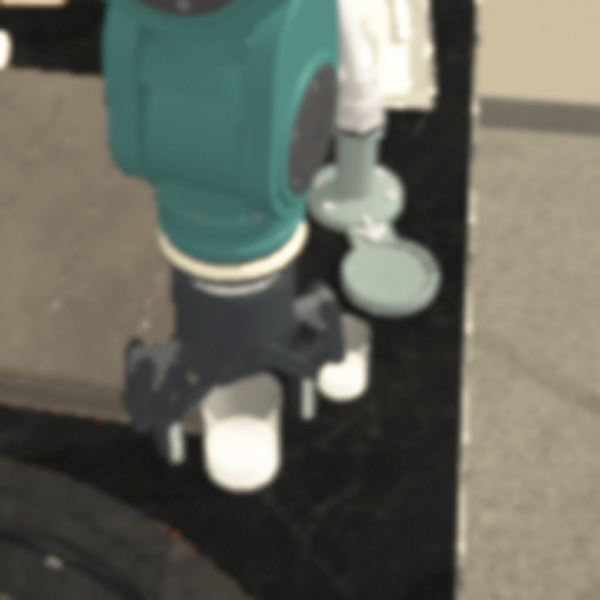

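The fingers straddle the beaker: tips at crop (175,460) and (305,415), beaker in the middle at (240,450). Closing now.

```bash
python3 -m handwheel '[[[0,0,-0.001,0,0],[0.3,0,-0.001,0,0],[0.6,0,-0.001,0,0],[0.8,0,-0.001,0,0],[1,0,-0.001,0,0],[1,0,-0.001,0,0],[1,0,-0.001,0,0]]]' 25; python3 - <<'E'
from h import *
togo([410.5,-240,150],32)
E
```

```text
t: 3.7
tcp_pos: [498.4, -51.0, 20.5]
ee_rot: [3.026, 0.842, -0.0]
contact_force: [-2.2, -0.2, 4.8]
opening: 0.605
tcp [498.4 -51.   20.5] yaw 31.1 j6 43.7 shift [-172.9  116.5 -129.4] turn -0.9 F [-2.2 -0.2  4.8] op 0.605 t 3.7
```

```bash
python3 -m handwheel '[[[1,0,0,-0.02,0],[1,0,0,-0.06,0],[1,0,0,-0.1,0],[1,0,0,-0.1,0]]]'; python3 - <<'E'
from h import *
togo([410,-240,120],32)
D=cam('side'); save(D,'s2.png')
E
python3 -m handwheel '[[[1,-0.020,0.013,0,0],[1,-0.045,0.03,0,0],[1,-0.07,0.047,0,0],[1,-0.095,0.064,0,0],[1,-0.12,0.081,0,0],[1,-0.145,0.098,0,0],[1,-0.165,0.111,0,0],[1,-0.173,0.1165,0,0],[1,-0.173,0.1165,0,0],[1,-0.173,0.1165,0,0]]]'; python3 - <<'E'
from h import *
togo([410,-240,29],32)
a=cam('top');b=cam('side')
im=np.hstack([cv2.resize(x,(400,400),interpolation=2) for x in (a['color'][180:270,240:330],b['color'][150:270,250:370])])
cv2.imwrite('pics/p3.png',im[:,:,::-1])
E
```

```text
t: 4.2
tcp_pos: [499.9, -51.3, 122.7]
ee_rot: [3.024, 0.842, 0.006]
contact_force: [-0.0, 0.1, -1.3]
opening: 0.602
tcp [499.9 -51.3 122.7] yaw 31.1 j6 43.7 shift [-174.4  115.2    2.5] turn -0.9 F [-0.   0.1 -1.3] op 0.602 t 4.2
t: 5.5
tcp_pos: [410.6, -239.3, 120.0]
ee_rot: [-3.026, -0.843, 0.0]
contact_force: [-0.2, -0.3, -0.1]
opening: 0.6
tcp [ 410.6 -239.3  120. ] yaw 31.1 j6 18.8 shift [-0.9  0.4 91. ] turn -0.9 F [-0.2 -0.3 -0.1] op 0.6 t 5.5
```

View pics/p3.png

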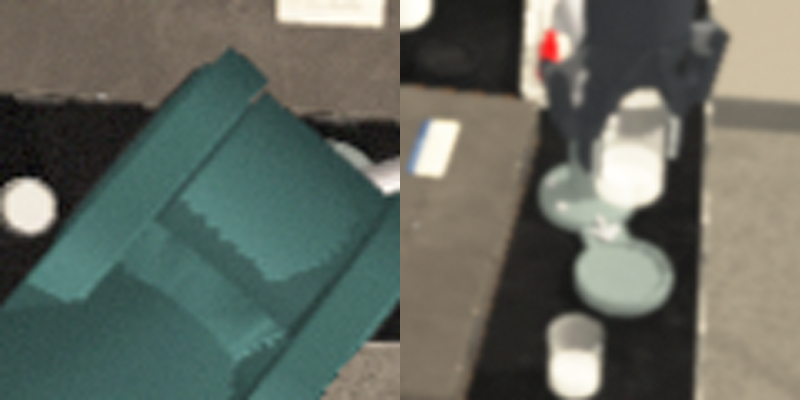

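The beaker hangs between the fingers with its white base at side-crop (632,180). The plate is at (622,275).

```bash
python3 - <<'E'
from h import *
b=cam('side'); print('plate proj',proj(b,[409.7,-239.6,8]))
im=b['color'].min(2); m=(im[185:215,305:335]>165).astype(np.uint8)
ys,xs=np.nonzero(m); print('white bbox',xs.min()+305,xs.max()+305,ys.min()+185,ys.max()+185)
u=(xs.min()+xs.max())/2+305
print('expected base centre, near edge, z=100',proj(b,[410.6,-239.3,100]),proj(b,[407,-213,100]), 'width px', 53*405/ (np.array(b['R'])@[410,-240,110]+b['t'])[2])
g=(b['color'].astype(int)); sub=g[215:250,295:340]; mm=((sub[:,:,1]>110)&(sub[:,:,1]>=sub[:,:,0])).astype(np.uint8)
n,l,s,c=cv2.connectedComponentsWithStats(mm); i=1+s[1:,4].argmax(); print('plate px',s[i],c[i]+[295,215])
cn=max(cv2.findContours((l==i).astype(np.uint8),0,1)[0],key=len); print(cv2.fitEllipse(cn[cn[:,0,1]>6]))
E
```

```text
plate proj (np.float64(316.40396040729587), np.float64(232.5558710624596))
white bbox 305 328 185 214
expected base centre, near edge, z=100 (np.float64(317.88784074911956), np.float64(205.8804268357545)) (np.float64(318.66462994102864), np.float64(213.02954098069222)) width px 21.5937509331489
plate px [  1   0  36  29 622] [315.32636656 229.90836013]
((21.620059967041016, 17.091440200805664), (22.013105392456055, 28.64777374267578), 102.00601959228516)
```

```bash
python3 -m handwheel '[[[1,0.0005,0.002,0.02,0],[1,0.0005,0.002,0.05,0],[1,0.0005,0.002,0.075,0],[1,0.0005,0.002,0.085,0],[1,0.0005,0.002,0.087,0],[1,0.0005,0.002,0.087,0]]]'; python3 - <<'E'
from h import *
togo([412,-240.5,28.5],31)
b=cam('side')
cv2.imwrite('pics/p4.png',cv2.resize(b['color'][180:260,280:360],(600,600),interpolation=2)[:,:,::-1])
E
```

```text
t: 6.4
tcp_pos: [412.3, -241.7, 33.9]
ee_rot: [3.026, 0.842, 0.001]
contact_force: [-0.2, 0.4, -0.2]
opening: 0.599
tcp [ 412.3 -241.7   33.9] yaw 31.1 j6 18.7 shift [ 0.4 -1.2  5.4] turn 0.1 F [-0.2  0.4 -0.2] op 0.599 t 6.4
```

View pics/p4.png

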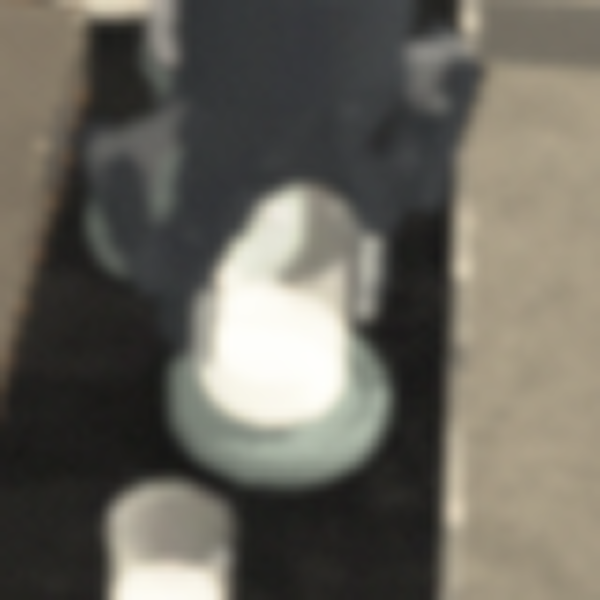

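The beaker is over the plate: base centre column 274 against plate centre 280, and about 5 mm above the floor. I'll shift back slightly and lower it.

```bash
python3 -m handwheel '[[[1,0,-0.0025,0.001,0],[1,0,-0.0025,0.002,0],[1,0,-0.0025,0.003,0],[1,0,-0.0025,0.004,0],[1,0,-0.0025,0.0045,0],[1,0,-0.0025,0.005,0],[1,0,-0.0025,0.005,0]]]'; python3 - <<'E'
from h import *
togo([410.7,-239.5,28.5],31)
E
```

```text
t: 7.32
tcp_pos: [410.7, -239.6, 28.6]
ee_rot: [3.026, 0.842, 0.0]
contact_force: [-1.5, 0.8, 5.1]
opening: 0.602
tcp [ 410.7 -239.6   28.6] yaw 31.1 j6 18.8 shift [ 0.  -0.   0.1] turn 0.1 F [-1.5  0.8  5.1] op 0.602 t 7.325
```

Contact of 5 N at the expected height, so it is seated. Releasing and lifting.

```bash
python3 -m handwheel '[[[0,0,0,0,0],[-0.5,0,0,0,0],[-1,0,0,0,0],[-1,0,0,0,0],[-1,0,0,-0.03,0],[-1,0,0,-0.08,0],[-1,0,0,-0.13,0],[-1,0,0,-0.18,0],[-1,0,0,-0.18,0]]]'; python3 - <<'E'
from h import *
togo([460,-386,210],-163.8)
b=cam('side')
cv2.imwrite('pics/p5.png',cv2.resize(b['color'][180:260,280:360],(600,600),interpolation=2)[:,:,::-1])
E
```

```text
t: 8.45
tcp_pos: [411.8, -240.3, 211.4]
ee_rot: [3.022, 0.841, 0.005]
contact_force: [0.0, -0.6, -0.6]
opening: 1.003
tcp [ 411.8 -240.3  211.4] yaw 31.1 j6 18.8 shift [-34.  149.6   2.2] turn -165.1 F [ 0.  -0.6 -0.6] op 1.003 t 8.45
```

View pics/p5.png

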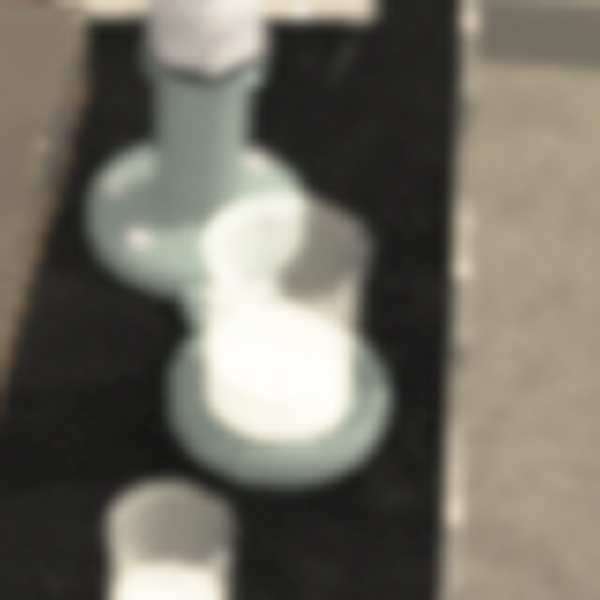

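Beaker is upright, centred on the plate (white base at column 280, plate centre at column 280). Now I'll move above the elbow arm while turning, and refine the stub axis.

```bash
python3 -m handwheel '[[[-1,0,0.02,0,-10],[-1,-0.005,0.04,0,-20],[-1,-0.01,0.06,0,-30],[-1,-0.015,0.08,0,-40],[-1,-0.02,0.1,0,-50],[-1,-0.025,0.12,0,-60],[-1,-0.03,0.14,0,-70],[-1,-0.034,0.15,0,-80],[-1,-0.034,0.15,0,-90],[-1,-0.034,0.15,0,-100]]]'; python3 - <<'E'
from h import *
from scipy.optimize import least_squares
togo([460,-386,210],-163.8)
a=cam('top'); img=cv2.imread('pics/top0.png')[:,:,::-1]
big=cv2.resize(img[205:245,295:335],None,fx=4,fy=4,interpolation=2).astype(int)
# foot boundary by radial scan from (312,224), green-grey vs black
uv=[]
for th in np.radians(np.arange(0,360,6)):
    rr=np.arange(4,22,.25); U=312+rr*np.cos(th); V=224+rr*np.sin(th)
    val=cv2.remap(img.max(2).astype(np.float32),U.astype(np.float32)[None],V.astype(np.float32)[None],1)[0]
    k=np.nonzero(val<75)[0]
    if len(k) and 9<rr[k[0]]<16: uv.append((U[k[0]],V[k[0]]))
P=np.array([onplane(a,u,v,6)[:2] for u,v in uv]); print(len(P))
r=least_squares(lambda p:np.hypot(P[:,0]-p[0],P[:,1]-p[1])-40,P.mean(0),loss='soft_l1',f_scale=1.); print('foot',r.x,np.abs(r.fun).mean())
s=r.x; pl=np.array([409.7,-239.6]); d=pl-s; print(np.hypot(*d),np.degrees(np.arctan2(d[1],d[0])))
E
```

```text
t: 9.75
tcp_pos: [458.6, -385.1, 206.6]
ee_rot: [-1.292, -2.861, -0.002]
contact_force: [0.4, -0.0, 0.4]
opening: 1.001
tcp [ 458.6 -385.1  206.6] yaw 131.4 j6 -89.2 shift [-1.6  0.5 -3.4] turn -64.8 F [ 0.4 -0.   0.4] op 1.001 t 9.75
47
foot [ 445.62660855 -333.0273046 ] 1.493711154249134
100.09686531702965 111.03378722418503
```

```bash
python3 -m handwheel '[[[-1,0,0,0,-10],[-1,0,0,0,-20],[-1,0,0,0,-30],[-1,0,0,0,-40],[-1,0,0,0,-50],[-1,0,0,0,-60],[-1,0,0,0,-65],[-1,0,0,0,-65],[-1,0,0,0,-65]]]'; python3 - <<'E'
from h import *
togo([461,-386,120],-163.8)
E
python3 -m handwheel '[[[-1,0,0,0.015,0],[-1,0,0,0.035,0],[-1,0,0,0.055,0],[-1,0,0,0.075,0],[-1,0,0,0.086,0],[-1,0,0,0.086,0]]]';  python3 - <<'E'
from h import *
togo([461,-386,120],-163.8)
b=cam('side')
cv2.imwrite('pics/p6.png',cv2.resize(b['color'][120:260,230:370],(600,600),interpolation=2)[:,:,::-1])
E
```

```text
t: 10.92
tcp_pos: [458.8, -385.2, 207.7]
ee_rot: [0.435, -3.111, -0.001]
contact_force: [-0.5, -0.1, 0.5]
opening: 1.002
tcp [ 458.8 -385.2  207.7] yaw -164.1 j6 -153.7 shift [-1.9 -1.5 87.7] turn -0.3 F [-0.5 -0.1  0.5] op 1.002 t 10.925
t: 11.68
tcp_pos: [458.7, -385.1, 121.8]
ee_rot: [0.438, -3.11, -0.001]
contact_force: [0.8, -0.2, 1.0]
opening: 0.999
tcp [ 458.7 -385.1  121.8] yaw -164.0 j6 -153.8 shift [-1.9 -1.5  1.8] turn -0.2 F [ 0.8 -0.2  1. ] op 0.999 t 11.675
```

View pics/p6.png

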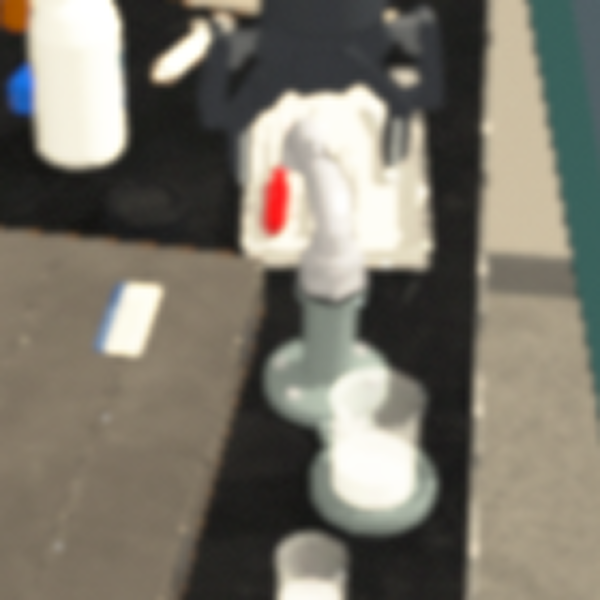

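```bash
python3 - <<'E'
from h import *
b=cam('side')
f=lambda X:((np.array(proj(b,X))-[230,120])*4.286).round(0)
print('end top',f([473.5,-429,151]),'r55 top',f([461,-386,151]),'tips',f([458.7+41,-385+12,133]),f([458.7-41,-385-12,133]),'stub top',f([445.6,-333,151]), 'outlet',f([473.5,-429,109]))
E
```

```text
end top [302. 109.] r55 top [315. 148.] tips [251. 179.] [385. 167.] stub top [333. 198.] outlet [301. 164.]
```

Geometry agrees with the picture: the finger tips straddle the arm at about (240,165) and (395,160), with the arm top at (315,148). Closing gently.

```bash
python3 -m handwheel '[[[-0.5,0,0,0.001,0],[0,0,0,0.001,0],[0.3,0,0,0.001,0],[0.6,0,0,0.001,0],[1,0,0,0.001,0],[1,0,0,0.001,0],[1,0,0,0.001,0],[1,0,0,0.001,0]]]' 25; python3 - <<'E'
from h import *
togo([461,-386,120],-163.8)
print(bot.sense()['ft_torque'])
E
```

```text
t: 12.78
tcp_pos: [459.1, -385.5, 121.4]
ee_rot: [-0.44, 3.11, -0.001]
contact_force: [2.7, -0.7, 3.3]
opening: 0.268
tcp [ 459.1 -385.5  121.4] yaw -163.9 j6 -153.9 shift [-1.7 -1.   1.4] turn -0.1 F [ 2.7 -0.7  3.3] op 0.268 t 12.775
[-0.10677499 -0.44723721 -0.03745431]
```

Gripped (opening 23 mm against the 24 mm arm). First arc, 45° clockwise about the stub.

```bash
python3 -m handwheel '[[[1,0.0085,0.0009,0.0002,9],[1,0.0167,0.0031,0.0004,18],[1,0.0244,0.0066,0.0006,27],[1,0.0316,0.0113,0.0008,36],[1,0.0379,0.017,0.001,45],[1,0.0379,0.017,0.001,45]]]' 25; python3 - <<'E'
from h import *
togo([461,-386,120],-163.8)
s=bot.sense(); d=s['tcp_pos'][:2]-[445.6,-333.0]; print(np.hypot(*d),np.degrees(np.arctan2(d[1],d[0])), s['ft_torque'])
E
```

```text
t: 13.52
tcp_pos: [418.0, -380.2, 120.7]
ee_rot: [0.787, 3.04, -0.002]
contact_force: [4.4, -4.3, 1.0]
opening: 0.271
tcp [ 418.  -380.2  120.7] yaw 151.0 j6 -111.5 shift [-40.4  15.8   0.7] turn -45.2 F [ 4.4 -4.3  1. ] op 0.271 t 13.525
54.664130039256634 -120.32745191935442 [-0.86811081 -0.81232418 -0.42667274]
```

```bash
python3 -m handwheel '[[[1,0.0085,0.0009,0.0002,9],[1,0.0167,0.0031,0.0004,18],[1,0.0244,0.0066,0.0006,27],[1,0.0316,0.0113,0.0008,36],[1,0.0379,0.017,0.001,45],[1,0.0432,0.0236,0.0012,54],[1,0.0474,0.031,0.0014,63],[1,0.0504,0.039,0.0016,72],[1,0.0522,0.0473,0.0018,81],[1,0.0522,0.0473,0.0018,81]]]' 25; python3 - <<'E'
from h import *
togo([461,-386,120],-163.8)
s=bot.sense(); d=s['tcp_pos'][:2]-[445.6,-333.0]; print(np.hypot(*d),np.degrees(np.arctan2(d[1],d[0])), s['ft_torque'])
b=cam('side')
cv2.imwrite('pics/p7.png',cv2.resize(b['color'][120:260,230:370],(600,600),interpolation=2)[:,:,::-1])
E
```

```text
t: 14.78
tcp_pos: [395.1, -313.9, 118.7]
ee_rot: [2.572, 1.8, -0.003]
contact_force: [0.6, -8.5, -1.4]
opening: 0.275
tcp [ 395.1 -313.9  118.7] yaw 70.0 j6 -27.6 shift [-45.2  86.6  -1.1] turn -126.2 F [ 0.6 -8.5 -1.4] op 0.275 t 14.775
53.951817546866074 159.2624742157085 [-1.68394908  0.07779147 -0.53681963]
```

View pics/p7.png

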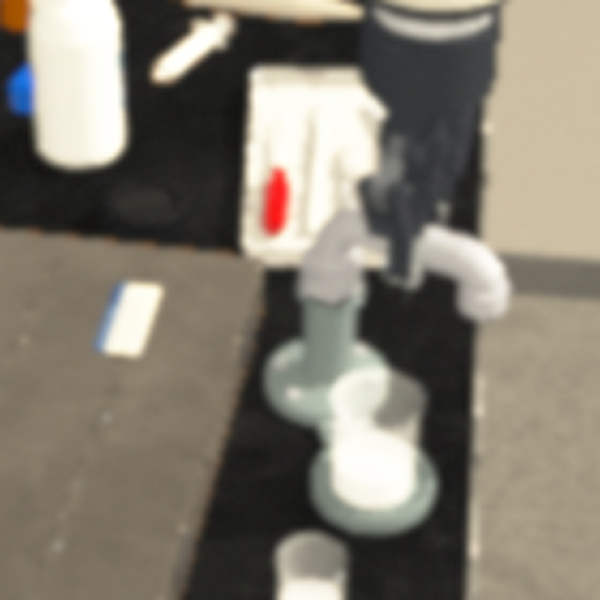

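The arm is following: its outlet is now at crop (485,300), and the beaker hasn't moved. Next 40°, then I'll check before the last few degrees.

```bash
python3 -m handwheel '[[[1,0.0085,0.0009,0.0002,9],[1,0.0167,0.0031,0.0004,18],[1,0.0244,0.0066,0.0006,27],[1,0.0316,0.0113,0.0008,36],[1,0.0345,0.0137,0.0009,40],[1,0.0345,0.0137,0.0009,40],[1,0.0345,0.0137,0.0009,40]]]' 25; python3 - <<'E'
from h import *
togo([461,-386,120],-163.8)
s=bot.sense(); d=s['tcp_pos'][:2]-[445.6,-333.0]; print(np.hypot(*d),np.degrees(np.arctan2(d[1],d[0])), s['ft_torque'])
E
```

```text
t: 15.7
tcp_pos: [419.4, -286.7, 117.6]
ee_rot: [3.031, 0.814, -0.003]
contact_force: [-1.4, -12.6, -3.6]
opening: 0.27
tcp [ 419.4 -286.7  117.6] yaw 30.1 j6 16.5 shift [-13.8 106.7  -2.2] turn -166.1 F [ -1.4 -12.6  -3.6] op 0.27 t 15.7
53.13775988773501 119.49419639163195 [-2.33076224  0.26303545 -0.46261143]
```

```bash
python3 -m handwheel '[[[1,0.0038,0.001,0.0001,4],[1,0.0075,0.0017,0.0002,8],[1,0.0075,0.0017,0.0002,8],[1,0.0075,0.0017,0.0002,8]]]' 25; python3 - <<'E'
from h import *
togo([461,-386,120],-163.8)
s=bot.sense(); d=s['tcp_pos'][:2]-[445.6,-333.0]; print(np.hypot(*d),np.degrees(np.arctan2(d[1],d[0])), s['ft_torque'])
E
python3 -m handwheel '[[[0,0,0,0,0],[-0.5,0,0,0,0],[-1,0,0,0,0],[-1,0,0,0,0],[-1,0,0,-0.03,0],[-1,0,0,-0.08,0],[-1,0,0,-0.13,0],[-1,0,0,-0.13,0]]]'; python3 - <<'E'
from h import *
togo([300,-480,250],22)
E
```

```text
t: 16.2
tcp_pos: [426.2, -283.8, 117.2]
ee_rot: [3.082, 0.601, -0.004]
contact_force: [-4.1, -8.0, -0.3]
opening: 0.27
tcp [ 426.2 -283.8  117.2] yaw 22.1 j6 25.2 shift [ -6.2 107.8  -2.6] turn -174.1 F [-4.1 -8.  -0.3] op 0.27 t 16.2
52.89578393480958 111.48417682773014 [-1.63097623  0.79008593 -0.43094851]
t: 17.2
tcp_pos: [428.1, -283.7, 250.6]
ee_rot: [3.079, 0.601, 0.005]
contact_force: [0.1, -0.8, 0.1]
opening: 0.998
tcp [ 428.1 -283.7  250.6] yaw 22.1 j6 25.3 shift [-192.5  133.7    0.8] turn 0.1 F [ 0.1 -0.8  0.1] op 0.998 t 17.2
```

```bash
python3 -m handwheel '[[[-1,-0.04,0.012,0,0],[-1,-0.08,0.025,0,0],[-1,-0.12,0.038,0,0],[-1,-0.16,0.05,0,0],[-1,-0.2,0.063,0,0],[-1,-0.24,0.076,0,0],[-1,-0.28,0.089,0,0],[-1,-0.319,0.101,0,0],[-1,-0.319,0.101,0,0]]]'; python3 - <<'E'
from h import *
a=cam('top');b=cam('side')
im=np.hstack([cv2.resize(x,(400,400),interpolation=2) for x in (a['color'][190:270,260:340],b['color'][150:250,270:370])])
cv2.imwrite('pics/p8.png',im[:,:,::-1])
D=a['depth']; Q=np.array([[*atdepth(a,u,v)] for v in range(200,262) for u in range(265,330) if D[v,u]>0]); Q=Q[(Q[:,2]>141)&(Q[:,2]<175)]
l=cv2.fitLine(Q[:,:2].astype(np.float32),2,0,.01,.01).ravel(); print(len(Q),Q[:,2].max(),l,np.degrees(np.arctan2(l[1],l[0])))
E
```

```text
t: 18.32
tcp_pos: [167.6, -497.4, 246.2]
ee_rot: [-3.083, -0.597, 0.0]
contact_force: [0.9, 0.4, -1.0]
opening: 1.001
248 152.50294509839705 [ 3.5379988e-01 -9.3532115e-01  4.2821280e+02 -2.8257333e+02] -69.28009
```

View pics/p8.png

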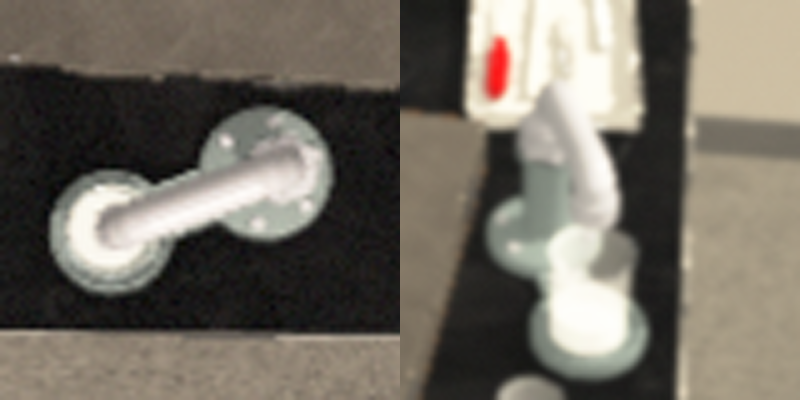

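The outlet sits over the white beaker on the plate (top crop (108,230)), with the arm along the plate–stub line. One last numeric cross-check of the direction, the beaker, the pot and the timer.

```bash
python3 - <<'E'
from h import *
from scipy.optimize import least_squares
a=cam('top'); img=a['color']; ref=cv2.imread('pics/top0.png')[:,:,::-1]
def scan(im,c,lo,hi,z,R,thr=75):
    uv=[]
    for th in np.radians(np.arange(0,360,5)):
        rr=np.arange(lo,hi+4,.25); U=c[0]+rr*np.cos(th); V=c[1]+rr*np.sin(th)
        val=cv2.remap(im.max(2).astype(np.float32),U.astype(np.float32)[None],V.astype(np.float32)[None],1)[0]
        k=np.nonzero(val<thr)[0]
        if len(k) and lo<rr[k[0]]<hi: uv.append((U[k[0]],V[k[0]]))
    P=np.array([onplane(a,u,v,z)[:2] for u,v in uv])
    r=least_squares(lambda p:np.hypot(P[:,0]-p[0],P[:,1]-p[1])-R,P.mean(0),loss='soft_l1',f_scale=1.); return r.x.round(1),len(P),np.abs(r.fun).mean().round(2)
f=scan(img,(313,224.5),9,15,6,40); p=scan(img,(282.5,236.5),9,15,10,37); print('foot',f,'plate',p)
d=p[0]-f[0]; print(np.hypot(*d),np.degrees(np.arctan2(d[1],d[0])))
print('end of arm expected', proj(a,[f[0][0]+d[0],f[0][1]+d[1],147]))
for n,(x,y) in dict(timer=(168,243),pot=(365,174)).items(): print(n,np.abs(img[y-14:y+14,x-14:x+14].astype(int)-ref[y-14:y+14,x-14:x+14]).mean())
E
```

```text
foot (array([ 445.8, -334.3]), 63, np.float64(1.25)) plate (array([ 409.2, -239.5]), 63, np.float64(1.14))
101.61987994482183 111.11037547895117
end of arm expected (np.float64(283.8479856220697), np.float64(236.00752399432625))
timer 2.8558673469387754
pot 3.951955782312925
```

```bash
python3 -c "
from station import bot
print(bot.hand_in())"
```

```text
the job is handed in; nothing more can be done
None
```

The beaker is standing upright on the round plate and the elbow is screwed down in line with the arrow. I handed the job in at about 18.5 s, with the gripper open and well clear.

- **Beaker:** I gripped the larger one, set it on the plate and released it. It seated with about 5 N of contact at the expected height. In the side view its base lined up with the plate's centre, in the left-right direction. The later views show it still upright there; I did not re-measure its centre after the elbow move.
- **Elbow:** I gripped the arm and turned it about 173° clockwise in four steps, stopping at the mark, then let go. The final top view puts the arm at 110.7° and the stub-to-plate line at 111.1°, so they agree to 0.4°. The gripper's own position had read 111.5° just before release.
- **Pot and timer:** the picture around each is unchanged apart from noise.

**Small disagreements:**
- The stub-to-plate distance came out at 101.6 mm in the last fit and 100.1 mm in an earlier one, against the nominal 100 mm.
- The arm's measured line ran about 2 mm to one side of the stub centre. It was the same before and after turning, so I put it down to camera calibration.

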